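# Stand the toppled ticket stand back up in front of its tray

## Task

One of the three ticket stands on the doughnut counter has toppled onto its back in front of its tray. Push it up onto its foot with the fingertips, then push it gently back until its heel is within a centimetre of the front rim of that tray, square to the rim and roughly centred on it. Do not pinch, lift or carry it, and leave the other two stands, the shaker and the cup as they are.

Things in the scene. Friction and masses are not known exactly. Their poses are not given: they have to be found in the camera images.
- fallen: The toppled stand, loose, 0.3 kg, mostly in the foot. L-shaped ticket stand: dark steel foot 80 deep x 110 wide x 12 thick, white plate 6 thick, 110 wide, rising at its rear edge to 122 above the underside. Origin: middle of the rear lower edge (heel). Own x to the back (foot x -80..0, plate x -6..0), y along the width, z up the plate
- toe (a point): middle of the toppled stand's front foot edge, on its underside (own x -80, z 0). At the start the plate's back lies flat on the counter, its top pointing at the tray (up to 30 degrees off), and the foot stands upright: this edge is on top, 80 high, underside facing the robot. Pushed here towards the robot, the foot pivots about the heel and past about 20 degrees falls flat by itself
- tray_a: The toppled stand's own tray (ring doughnuts), the one it lies before, at any of the three places in the row. a fixed red tray, 240 deep (x) x 180 wide (y), rim 18 high, stocked to about 45 high. Origin: middle of the foot of its front rim (the side nearest the robot); x points away from the robot, along its depth, z up
- tray_b: tray of bars, stand_b before it: a fixed red tray, 240 deep (x) x 180 wide (y), rim 18 high, stocked to about 45 high. Origin: middle of the foot of its front rim (the side nearest the robot); x points away from the robot, along its depth, z up
- tray_c: tray of twists, stand_c before it: a fixed red tray, 240 deep (x) x 180 wide (y), rim 18 high, stocked to about 45 high. Origin: middle of the foot of its front rim (the side nearest the robot); x points away from the robot, along its depth, z up
- stand_b: Bystander standing close before tray_b. L-shaped ticket stand: dark steel foot 80 deep x 110 wide x 12 thick, white plate 6 thick, 110 wide, rising at its rear edge to 122 above the underside. Origin: middle of the rear lower edge (heel). Own x to the back (foot x -80..0, plate x -6..0), y along the width, z up the plate
- stand_c: Bystander standing close before tray_c. L-shaped ticket stand: dark steel foot 80 deep x 110 wide x 12 thick, white plate 6 thick, 110 wide, rising at its rear edge to 122 above the underside. Origin: middle of the rear lower edge (heel). Own x to the back (foot x -80..0, plate x -6..0), y along the width, z up the plate
- shaker: bystander: clear closed jar with metal cap, 52 across, 100 high, loose on the left of the work; origin centre of underside
- cup: bystander: paper cup, 76 across the rim, 95 high, loose on the right of the work; origin centre of underside
Things that resemble listed ones, but are neither listed nor needed, are in the scene too. Leave any blue, red or yellow look-alike of the fallen alone.

How it is judged:
On the way:
1. the toppled stand is up on its foot (angle between fallen's own z axis and vertical below 0.12 rad), for 0.2 s.
At the end, for the whole second after the job is handed in: The stand is upright on its foot (within 0.12 rad), at rest, its heel no more than 12 mm from its tray's front rim, square to it within 0.17 rad and centred within 50 mm (angle between fallen's own z axis and vertical below 0.12 rad and height (world z) of fallen below 0.006 m and x of fallen in the frame of tray_a between -0.012 and 0.008 m and y of fallen in the frame of tray_a between -0.05 and 0.05 m and angle between the y axis of fallen and the y axis of tray_a, either way round below 0.17 rad and linear speed of fallen below 0.02 m/s); the robot touches nothing.
It fails at once if the toppled stand is lifted: its heel is more than 30 mm off the counter (height (world z) of fallen above 0.03 m).
It fails at once if the toppled stand is pinched or pushed hard (over 25 N) (contact force between the fingers and fallen above 25 N).
It fails at once if another ticket stand is moved more than 20 mm or tipped (distance of any of stand_b, stand_c from where it was at the start of the episode above 0.02 m or angle between any of stand_b, stand_c's own z axis and vertical above 0.3 rad).
It fails at once if another thing (shaker or cup) is moved more than 20 mm or tipped (distance of any of shaker, cup from where it was at the start of the episode above 0.02 m or angle between any of shaker, cup's own z axis and vertical above 0.3 rad).
It also fails if it takes over 58 s, if anything falls off the work surface, if the arm or the gripper's body presses on something with over 40 N, if the wrist force passes 120 N, or if a joint passes its speed limit or range.

## Robot

A 6-joint arm with a two-finger parallel gripper is mounted at the origin on the work surface. World frame = base frame: x ahead of the robot, y to its left, z up, the work surface at z = 0. Lengths are in m, angles in rad, forces in N, time in s.
With the tool pointing down it reaches from about 0.375 to 0.9 m from the base axis. Payload 3.1 kg.
Tool frame: the origin (TCP) lies where the fingers leave the gripper's body, on its centre line; the fingertips stand 73 mm ahead of it and the grasp point (between the pads) lies 54 mm ahead of it; z points along the fingers, y is the line along which they close (so a half turn about z gives the same grasp; the last joint's range is limited). The gripper opens to 85 mm and grips with 20 to 120 N. Pads are 22 mm wide; open, the fingers measure 114 mm over their backs; the gripper's body (76 mm by 85 mm) begins 54 mm behind the grasp point. The pads swing forward as they close: fully open they stand 13 mm farther back than shut.
Start: joints at [1.087, 0.527, 1.433, -0, 1.181, -0.178], TCP at [0.188, 0.596, 0.304] pointing down, gripper open.
Joint ranges: [-3.08, 3.08], [-0.75, 2.2], [0.22, 2.44], [-1.43, 4.57], [0, 2.65], [-2.85, 2.85]. Speed limits (rad/s): [2.79, 2.79, 3.14, 3.14, 3.14, 3.14].

## Interface

Orientations are given as a unit quaternion [x, y, z, w].
In Python, from station import manip gives the robot as it stands.
- The arm moves only by the tool step_arm, never from a script. Its argument "moves" is one flat list of numbers, 5 for each row, row after row: the opening, from 0 (shut) to 1 (fully open), then the shift along the world's x, y, z scaled (see below), then the turn about the world's z scaled (see below). In form: [fingers, x, y, z, yaw, fingers, x, y, z, yaw, ...]. A call has 1 to 12 rows; each row is the pose to reach, as a shift and turn from the pose commanded when the call began, turning the shorter way round; what a row does not reach only later rows make up. The controller multiplies each number of a shift by 200 mm and each number of a turn by pi rad. A row lasts 1/8 s, in which the tool goes at most 62.5 mm and 10.7 degrees, less where a joint would pass 70% of its speed; a pose out of reach is approached as far as the arm can. A call with a number of a shift or a turn outside -1 to 1 is refused whole. A call with a gripper value outside its range is refused whole. The fingers move at their own pace and stop on an object; "grip_force" is the grip in N (left out, the last holds). Time passes only in rows, so rows that repeat a pose let the fingers close. It gives the time, the measured TCP pose, the force, the opening and the grip force at its end, in the units of the state.
- manip.sense(): the state, without advancing time (a new reading comes with each control period).
- manip.snapshot(name): name is "scene" or "top" or "wrist"; returns a dict with "color" (384x512x3 uint8, blue, green, red), "z_map" (384x512 float32, m along the optical axis (not along the pixel's ray), 0 where there is no reading), "fovy" (degrees; the focal length in pixels is half the picture's height over the tangent of half this angle, whatever the lens; pixels are square), "cx", "cy" (the principal point, pixels), "k1" (the pictures are not rectified: a ray, as slopes to the right and down, at radius r is drawn at 1 + k1 r^2 times it, then the intrinsics apply), "R" (3x3) and "t" (3): a world point X has camera coordinates R X + t; the wrist camera has in their place "mount" (4x4, takes a point from camera to tool coordinates, whose origin is the TCP and whose axes are the flange's). Camera axes: x right, y down, z forward; pixel columns grow to the right and rows downward; lengths in m; the calibration is good to about 2 mm. A picture is of the moment at which its call begins: read the wrist's pose just before it.
- manip.sign_off(): hands the job in; it is judged then, once.
The state is a dict: "t": time; "q": joint angles; "qd": joint speeds; "tau": joint torques, N m; "tcp_pos": TCP position; "tool_rot": TCP orientation; "force": force on the tool from outside, world axes, zero at the start; "ft_torque": the same for the moment, N m; "finger_gap": opening from 0.0 (shut) to 1.0 (fully open); "gripper_force": force on a finger pad.
Only numpy, scipy, OpenCV 4.12 (cv2) and the standard library are available. Lean on these libraries where they do the work, as an engineer would, in place of code of your own. Each camera call takes 0.05 s, during which the arm holds its last target. There are 200 camera calls.

## Working session

There is one attempt and no reset: what is moved stays moved. The work goes in short steps, Python scripts to look and compute and a tool call to move; the robot and the scene stay as the last step left them, time stands still between calls to the robot, and variables do not carry over. Pictures are saved under pics/ and viewed, at most 10 in all, crops included, and the job is handed in when it is done.

Besides the shell and the picture viewer there is one more tool, called by a JSON object that holds its "method" and its "body", one argument or row to a line. step_arm: Moves the arm, as the interface text tells. Its arguments: {"type":"object","properties":{"moves":{"type":"array","items":{"type":"number"}},"grip_force":{"type":"number"}},"required":["moves"]}

```bash
ls; mkdir -p pics; cat > h.py <<'E'
import numpy as np, cv2
from station import manip
def cloud(s):
    h,w=s["z_map"].shape; f=h/2/np.tan(np.radians(s["fovy"])/2)
    K=np.array([[f,0,s["cx"]],[0,f,s["cy"]],[0,0,1.]])
    # model: distorted = r*(1+k1 r^2)
    u,v=np.meshgrid(np.arange(w),np.arange(h))
    p=cv2.undistortPoints(np.stack([u,v],-1).reshape(-1,1,2).astype(float),K,np.array([s["k1"],0,0,0,0.])).reshape(h,w,2)
    z=s["z_map"]; c=np.dstack([p[...,0]*z,p[...,1]*z,z])
    P=(c-s["t"])@s["R"] if "R" in s else c
    P[z==0]=np.nan
    return P
E
python3 - <<'E'
from h import *
import pickle
d={n:manip.snapshot(n) for n in("scene","top")}
pickle.dump(d,open("s0.pkl","wb"))
for n in d: cv2.imwrite(f"pics/{n}0.png",d[n]["color"]); print(n,d[n]["t"],d[n]["k1"],d[n]["fovy"])
print(manip.sense())
E
```

```text
pics
scene [ 0.20601574 -0.15228711  1.49754897] -0.14941180490865846 50.23082788537877
top [0.02032426 0.46569906 1.43927639] -0.17268017746181427 44.0552277123755
{'t': 0.1, 'q': array([ 1.08750289e+00,  5.28355167e-01,  1.43379009e+00, -5.36818301e-06,
        1.18141243e+00, -1.78532051e-01]), 'qd': array([ 0.00017656, -0.00263047, -0.00369018,  0.0011301 , -0.00019266,
       -0.00027751]), 'tau': array([ 9.04005719e-05, -4.43311000e+01, -1.78588110e+01, -1.78382684e-04,
        3.90464542e-03,  2.05270403e-06]), 'tcp_pos': array([0.18729039, 0.5957392 , 0.30303736]), 'tool_rot': array([ 1.51790587e-01,  9.88412188e-01, -9.30016096e-04, -3.16877839e-04]), 'force': array([ 0.47254113, -0.08035545, -0.38034416]), 'ft_torque': array([-0.00356959, -0.04479877,  0.02835048]), 'gripper_force': 0.0, 'finger_gap': 1.0005911639174563}
```

View pics/top0.png

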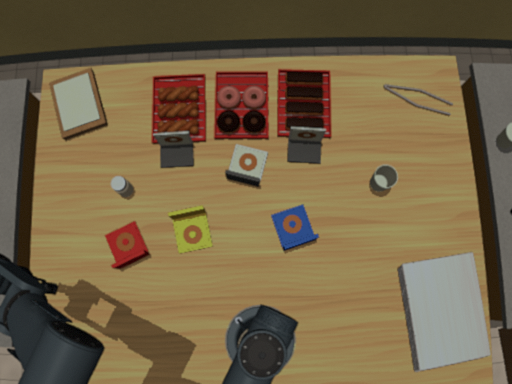

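View pics/scene0.png

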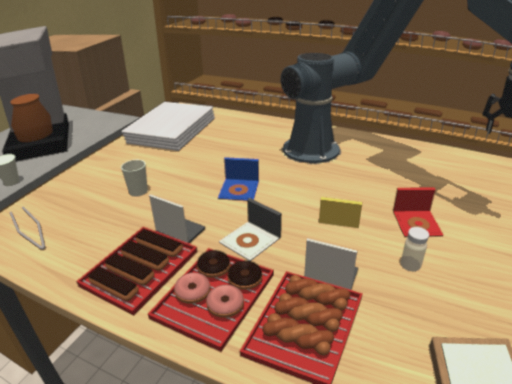

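The top view shows four candidates. The white plate with a dark foot at (247,163) lies before the ring-doughnut tray (242,105). The others are the red (127,243), yellow (190,230) and blue (294,227) look-alikes. I choose the white one, and will check it in a crop while measuring.

```bash
python3 - <<'E'
from h import *
import pickle
d=pickle.load(open("s0.pkl","rb"))
s=d["top"];P=cloud(s);c=s["color"]
cv2.imwrite("pics/crop0.png",cv2.resize(c[60:200,140:340],None,fx=4,fy=4,interpolation=cv2.INTER_CUBIC))
g=P[150:220,60:100].reshape(-1,3);print("table z",np.nanmedian(g[:,2]))
for n,(u,v) in dict(shaker=(120,185),cup=(385,178),yel=(187,213),blue=(295,227),plate=(248,160),base=(262,350)).items(): print(n,P[v,u].round(3))
def reg(n,m):
    Q=P[m]; Q=Q[~np.isnan(Q).any(1)]
    r=cv2.minAreaRect((Q[:,:2]*1000).astype(np.float32)); print(n,len(Q),cv2.boxPoints(r).round(0).tolist(),"z",np.percentile(Q[:,2],[2,50,98]).round(3))
X,Y,Z=P[...,0],P[...,1],P[...,2]
win=np.zeros(Z.shape,bool);win[143:190,222:272]=1
reg("fallen all",win&(Z>.003)); reg("foot",win&(Z>.065)); reg("plate",win&(Z>.003)&(Z<.03))
hs=cv2.cvtColor(c,cv2.COLOR_BGR2HSV)
red=((hs[...,0]<8)|(hs[...,0]>172))&(hs[...,1]>150)&(hs[...,2]>60)
for n,(a,b) in dict(trayc=(148,209),traya=(212,272),trayb=(275,333)).items():
    w=np.zeros(Z.shape,bool);w[65:148,a:b]=1; reg(n,w&red&(Z>.008)&(Z<.03))
for n,(a,b) in dict(standc=(155,200),standb=(283,330)).items():
    w=np.zeros(Z.shape,bool);w[120:170,a:b]=1; reg(n,w&(Z>.09)); reg(n+" foot",w&(Z>.006)&(Z<.03)&~red)
E
```

```text
table z 0.0003524648348579742
shaker [0.484 0.413 0.104]
cup [ 0.498 -0.429  0.008]
yel [0.397 0.212 0.065]
blue [ 0.349 -0.124  0.003]
plate [0.574 0.018 0.01 ]
base [ 0.013 -0.     0.346]
fallen all 1345 [[475.0, -54.0], [632.0, -60.0], [638.0, 102.0], [481.0, 108.0]] z [0.003 0.008 0.083]
foot 171 [[484.0, -12.0], [498.0, -16.0], [529.0, 89.0], [515.0, 93.0]] z [0.067 0.079 0.087]
plate 1090 [[475.0, -54.0], [632.0, -60.0], [638.0, 102.0], [481.0, 108.0]] z [0.003 0.007 0.02 ]
trayc 542 [[644.0, 336.0], [645.0, 158.0], [887.0, 158.0], [887.0, 336.0]] z [0.008 0.013 0.027]
traya 637 [[646.0, -47.0], [886.0, -58.0], [894.0, 118.0], [653.0, 129.0]] z [0.008 0.013 0.028]
trayb 493 [[641.0, -259.0], [886.0, -272.0], [894.0, -95.0], [650.0, -83.0]] z [0.008 0.015 0.027]
standc 185 [[630.0, 308.0], [631.0, 198.0], [643.0, 198.0], [641.0, 308.0]] z [0.092 0.115 0.127]
standc foot 822 [[556.0, 325.0], [558.0, 175.0], [727.0, 177.0], [725.0, 327.0]] z [0.007 0.012 0.025]
standb 187 [[623.0, -225.0], [634.0, -226.0], [649.0, -116.0], [638.0, -115.0]] z [0.091 0.114 0.126]
standb foot 860 [[534.0, -246.0], [691.0, -257.0], [702.0, -103.0], [546.0, -91.0]] z [0.006 0.013 0.027]
```

View pics/crop0.png

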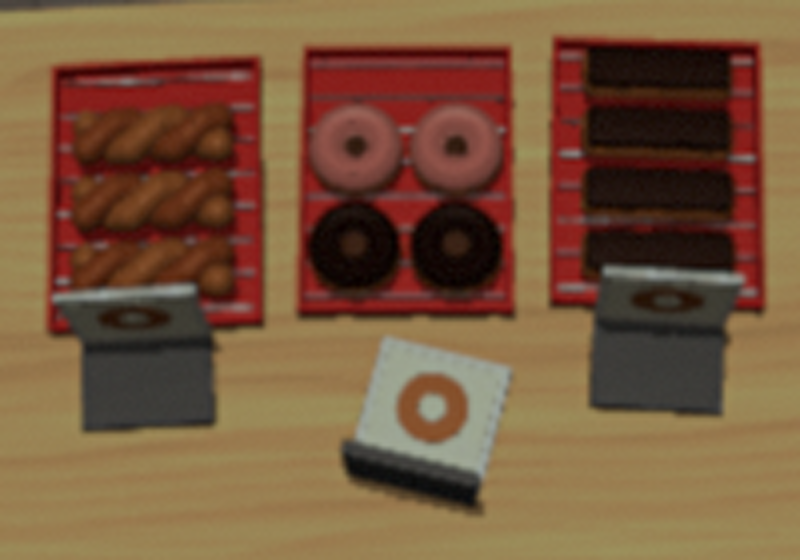

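The crop confirms it: white plate on its back with a doughnut logo, and a dark foot standing upright facing the robot (crop pixel (415,472)), lying before the ring-doughnut tray. The tool yaw already matches the foot to within about 1°. I'll move across at height.

{"method": "step_arm", "body": {
  "moves": [0.4, 0.59, -0.945, 0, 0.006, 0.4, 0.59, -0.945, 0, 0.006, 0.4, 0.59, -0.945, 0, 0.006, 0.4, 0.59, -0.945, 0, 0.006, 0.4, 0.59, -0.945, 0, 0.006]
}}

```text
t: 0.72
tcp_pos: [0.3065, 0.4053, 0.3037]
tool_rot: [0.145, 0.989, -0.001, -0.0]
force: [-0.8, 0.0, 0.3]
finger_gap: 0.399
gripper_force: 0.0
```

{"method": "step_arm", "body": {
  "moves": [0.4, 0.59, -0.945, 0, 0, 0.4, 0.59, -0.945, 0, 0, 0.4, 0.59, -0.945, 0, 0, 0.4, 0.59, -0.945, 0, 0, 0.4, 0.59, -0.945, 0, 0]
}}

```text
t: 1.35
tcp_pos: [0.4249, 0.2175, 0.3038]
tool_rot: [0.144, 0.99, 0.0, 0.0]
force: [0.4, -0.2, 0.9]
finger_gap: 0.401
gripper_force: 0.0
```

{"method": "step_arm", "body": {
  "moves": [0.4, 0.59, -0.945, 0, 0, 0.4, 0.59, -0.945, 0, 0, 0.4, 0.59, -0.945, 0, 0, 0.4, 0.59, -0.945, 0, 0, 0.4, 0.59, -0.945, 0, 0, 0.4, 0.59, -0.945, 0, 0]
}}

```text
t: 2.1
tcp_pos: [0.5407, 0.0311, 0.3035]
tool_rot: [0.142, 0.99, 0.0, -0.001]
force: [-0.7, 0.2, 0.1]
finger_gap: 0.401
gripper_force: 0.0
```

{"method": "step_arm", "body": {
  "moves": [0.4, 0.02, -0.01, -0.25, 0, 0.4, 0.02, -0.01, -0.5, 0, 0.4, 0.02, -0.01, -0.7, 0, 0.4, 0.02, -0.01, -0.8, 0, 0.4, 0.02, -0.01, -0.87, 0, 0.4, 0.02, -0.01, -0.87, 0]
}}

```text
t: 2.85
tcp_pos: [0.5448, 0.0284, 0.1294]
tool_rot: [0.142, 0.99, 0.0, -0.001]
force: [0.6, -0.6, 0.2]
finger_gap: 0.403
gripper_force: 0.0
```

```bash
python3 - <<'E'
from h import *
s=manip.sense();print(s["tcp_pos"],s["force"])
a=manip.snapshot("scene")["color"];b=manip.snapshot("top")["color"]
f=lambda i:cv2.resize(i,(390,390),interpolation=cv2.INTER_CUBIC)
cv2.imwrite("pics/p1.png",np.hstack([f(a[150:290,170:310]),f(b[110:210,200:300])]))
E
```

```text
[0.54481025 0.02844639 0.12941151] [ 0.61072243 -0.58778413  0.15870155]
```

View pics/p1.png

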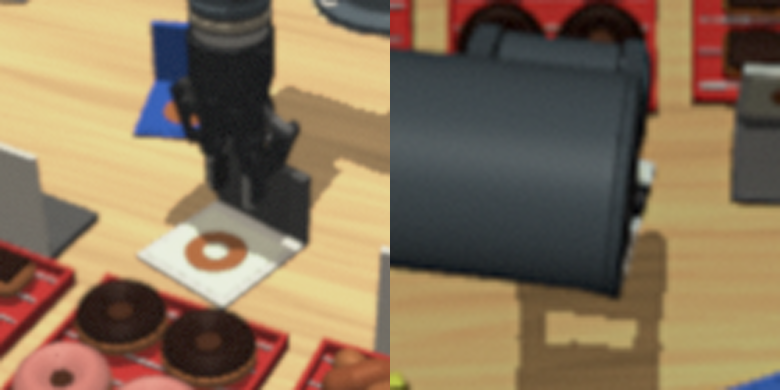

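The fingers hang over the plate just tray-side of the upright foot (left pane, about (250,190)). The stand hasn't moved. Next I push toward the robot along the foot normal, slowly.

{"method": "step_arm", "body": {
  "moves": [0.4, -0.024, 0.007, 0, 0, 0.4, -0.048, 0.014, 0, 0, 0.4, -0.072, 0.021, 0, 0, 0.4, -0.096, 0.028, 0, 0, 0.4, -0.12, 0.035, 0, 0, 0.4, -0.144, 0.042, 0, 0, 0.4, -0.168, 0.049, 0, 0, 0.4, -0.192, 0.056, 0, 0]
}}

```text
t: 3.95
tcp_pos: [0.5067, 0.0385, 0.1299]
tool_rot: [0.143, 0.99, 0.0, -0.0]
force: [-1.0, -0.7, -1.0]
finger_gap: 0.398
gripper_force: 0.0
```

{"method": "step_arm", "body": {
  "moves": [0.4, -0.024, 0.007, 0, 0, 0.4, -0.048, 0.014, 0, 0, 0.4, -0.072, 0.021, 0, 0, 0.4, -0.096, 0.028, 0, 0, 0.4, -0.12, 0.035, 0, 0, 0.4, -0.144, 0.042, 0, 0, 0.4, -0.168, 0.049, 0, 0, 0.4, -0.192, 0.056, 0, 0, 0.4, -0.21, 0.061, 0, 0, 0.4, -0.21, 0.061, 0, 0, 0.4, -0.21, 0.061, 0, 0]
}}

```text
t: 5.32
tcp_pos: [0.4654, 0.0505, 0.13]
tool_rot: [0.143, 0.99, -0.0, 0.0]
force: [-0.6, -0.2, 0.0]
finger_gap: 0.402
gripper_force: 0.0
```

```bash
python3 - <<'E'
from h import *
s=manip.sense();print(s["tcp_pos"],s["force"])
a=manip.snapshot("scene")["color"];b=manip.snapshot("top")["color"]
f=lambda i:cv2.resize(i,(390,390),interpolation=cv2.INTER_CUBIC)
cv2.imwrite("pics/p2.png",np.hstack([f(a[150:290,170:310]),f(b[110:210,200:300])]))
E
```

```text
[0.46542858 0.05053391 0.12995087] [-0.64123859 -0.15354283  0.00770735]
```

View pics/p2.png

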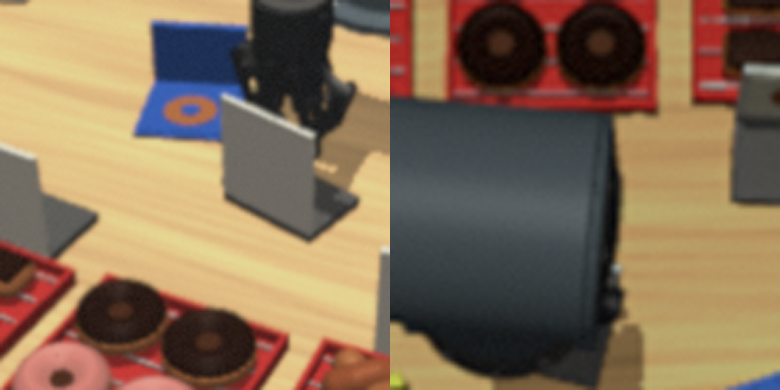

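The stand is up on its foot (left pane, heel edge from (225,200) to (312,238)). I'll rise, then measure its pose from the scene camera.

{"method": "step_arm", "body": {
  "moves": [0.4, -0.1, 0.03, 0.15, 0, 0.4, -0.2, 0.06, 0.3, 0, 0.4, -0.2, 0.06, 0.3, 0]
}}

```text
t: 5.8
tcp_pos: [0.4244, 0.063, 0.1913]
tool_rot: [0.142, 0.99, 0.0, 0.001]
force: [0.6, -0.1, -0.1]
finger_gap: 0.4
gripper_force: 0.0
```

```bash
cat >> h.py <<'E'
def stand(cx=None):
    "heel of the standing stand from the plate's back face in the scene view"
    P=cloud(manip.snapshot("scene")); X,Y,Z=P[...,0],P[...,1],P[...,2]
    m=(X>.44)&(X<.68)&(Y>-.06)&(Y<.14)&(Z>.045)&(Z<.116)
    Q=P[m]; 
    # keep the frontmost-to-camera cluster: iterative line fit of x on y
    k=np.ones(len(Q),bool); 
    x0=np.median(Q[:,0]); k=abs(Q[:,0]-x0)<.03
    for _ in range(8):
        A=np.c_[Q[k,1],Q[k,2],np.ones(k.sum())]; c=np.linalg.lstsq(A,Q[k,0],rcond=None)[0]
        k=abs(Q@[-1,c[0],c[1]]+c[2])<.006
    ys=Q[k,1]; y=(np.percentile(ys,1)+np.percentile(ys,99))/2
    print("n",k.sum(),"heel x",round(c[0]*y+c[2],4),"y",round(y,4),"yaw",round(np.degrees(-np.arctan(c[0])),2),"tilt",c[1].round(3),"width",np.ptp(np.percentile(ys,[1,99])).round(3))
    # tray front rim
    return c
E
python3 - <<'E'
from h import *
stand()
s=manip.sense();print(s["tcp_pos"],s["force"])
E
```

```text
n 761 heel x 0.5016 y 0.039 yaw -16.16 tilt 0.001 width 0.106
[0.42544063 0.06263584 0.19057112] [ 0.36576892 -0.66355346 -0.60230643]
```

Heel at (0.502, 0.039), yaw −16.2°, upright. I'll open the fingers for a wide two-point push and come down in front of the foot edge.

{"method": "step_arm", "body": {
  "moves": [0.8, -0.12, 0.025, 0, 0, 0.8, -0.12, 0.025, -0.1, 0, 0.8, -0.12, 0.025, -0.25, 0, 0.8, -0.12, 0.025, -0.4, 0, 0.8, -0.12, 0.025, -0.5, 0, 0.8, -0.12, 0.025, -0.55, 0, 0.8, -0.12, 0.025, -0.575, 0, 0.8, -0.12, 0.025, -0.575, 0]
}}

```text
t: 6.85
tcp_pos: [0.4014, 0.0675, 0.0748]
tool_rot: [0.143, 0.99, -0.0, 0.0]
force: [0.3, 0.2, 0.4]
finger_gap: 0.798
gripper_force: 0.0
```

{"method": "step_arm", "body": {
  "moves": [0.8, 0, 0, -0.008, 0, 0.8, 0, 0, -0.015, 0, 0.8, 0, 0, -0.02, 0, 0.8, 0, 0, -0.02, 0]
}}

```text
t: 7.35
tcp_pos: [0.4012, 0.0676, 0.071]
tool_rot: [0.142, 0.99, 0.0, 0.0]
force: [0.7, 0.6, 1.0]
finger_gap: 0.799
gripper_force: 0.0
```

```bash
python3 - <<'E'
from h import *
s=manip.sense();print(s["tcp_pos"],s["force"])
w=manip.snapshot("wrist");P=cloud(w)
M=np.array(w["mount"]);T=P@M[:3,:3].T+M[:3,3]
from scipy.spatial.transform import Rotation as R
W=T@R.from_quat(s["tool_rot"]).as_matrix().T+s["tcp_pos"]
# fingertips: points in tool frame near fingers
m=(abs(T[...,0])<.03)&(abs(T[...,1])<.07)&(T[...,2]>.02)&(T[...,2]<.09)
for sg in(1,-1):
    k=m&(sg*T[...,1]>.02); 
    for lo in(.03,.045,.055,.06,.065,.07):
        q=k&(T[...,2]>lo)&(T[...,2]<lo+.005);print(sg,lo,q.sum(),T[q][:,:2].min(0).round(3) if q.any() else "",T[q][:,:2].max(0).round(3) if q.any() else "")
a=manip.snapshot("scene")["color"]
f=lambda i:cv2.resize(i,(390,390),interpolation=cv2.INTER_CUBIC)
cv2.imwrite("pics/p3.png",np.hstack([f(a[150:290,170:310]),cv2.resize(w["color"],(400,390))]))
E
```

```text
[0.40118746 0.06759553 0.07101212] [0.66367542 0.57745556 0.99611713]
1 0.03 334 [-0.011  0.033] [0.012 0.047]
1 0.045 291 [-0.012  0.033] [0.011 0.047]
1 0.055 559 [-0.03  0.02] [0.011 0.047]
1 0.06 358 [-0.03  0.02] [0.011 0.04 ]
1 0.065 533 [-0.025  0.02 ] [0.03 0.07]
1 0.07 6838 [-0.026  0.02 ] [0.03 0.07]
-1 0.03 344 [-0.011 -0.048] [ 0.012 -0.034]
-1 0.045 276 [-0.012 -0.049] [ 0.012 -0.034]
-1 0.055 588 [-0.03  -0.048] [ 0.012 -0.02 ]
-1 0.06 376 [-0.029 -0.042] [ 0.011 -0.02 ]
-1 0.065 550 [-0.026 -0.07 ] [ 0.03 -0.02]
-1 0.07 6839 [-0.025 -0.07 ] [ 0.03 -0.02]
```

View pics/p3.png

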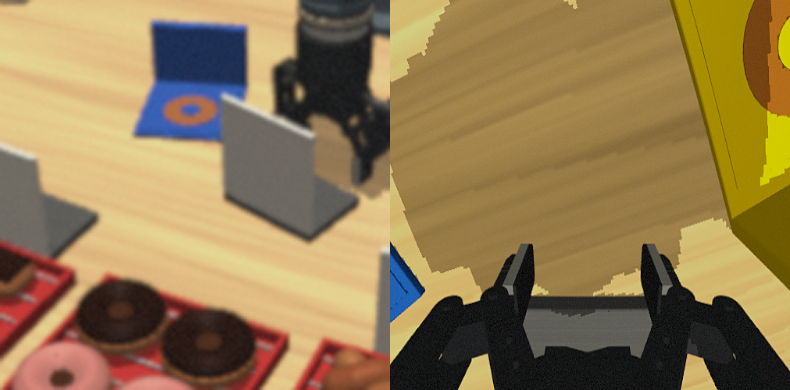

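The wrist view shows the foot's front edge between the two pads (right pane, about (595,305)), roughly 14 mm ahead. The tips are about 7 mm above the counter. I'll lower 4 mm, make contact, and push while turning.

{"method": "step_arm", "body": {
  "moves": [0.8, 0, 0, -0.01, 0, 0.8, 0, 0, -0.02, 0, 0.8, 0.0144, -0.004, -0.02, 0, 0.8, 0.029, -0.008, -0.02, 0, 0.8, 0.043, -0.012, -0.02, 0, 0.8, 0.058, -0.017, -0.02, 0, 0.8, 0.072, -0.021, -0.02, 0]
}}

```text
t: 8.32
tcp_pos: [0.4147, 0.0635, 0.0669]
tool_rot: [0.142, 0.99, -0.0, -0.001]
force: [-2.3, 1.1, 1.6]
finger_gap: 0.801
gripper_force: 1.4
```

{"method": "step_arm", "body": {
  "moves": [0.8, 0.024, -0.007, 0, 0.002, 0.8, 0.048, -0.014, 0, 0.005, 0.8, 0.072, -0.02, 0, 0.009, 0.8, 0.096, -0.026, 0, 0.013, 0.8, 0.12, -0.032, 0, 0.017, 0.8, 0.145, -0.037, 0, 0.021, 0.8, 0.169, -0.042, 0, 0.025, 0.8, 0.193, -0.046, 0, 0.029, 0.8, 0.217, -0.05, 0, 0.033, 0.8, 0.241, -0.054, 0, 0.037, 0.8, 0.265, -0.057, 0, 0.041, 0.8, 0.29, -0.06, 0, 0.044]
}}

```text
t: 9.82
tcp_pos: [0.4738, 0.0513, 0.0669]
tool_rot: [0.073, 0.997, 0.0, -0.0]
force: [-2.3, 0.4, 0.7]
finger_gap: 0.802
gripper_force: 1.0
```

```bash
python3 - <<'E'
from h import *
stand()
s=manip.sense();print(s["tcp_pos"],s["tool_rot"],s["force"])
E
```

```text
n 876 heel x 0.5641 y 0.039 yaw -8.13 tilt -0.0 width 0.108
[0.47504159 0.05116768 0.0669422 ] [ 7.34035475e-02  9.97301633e-01 -5.73107551e-05  1.16975323e-03] [-0.4061233  -0.16995218 -0.33083577]
```

{"method": "step_arm", "body": {
  "moves": [0.8, 0.024, -0.003, 0, 0.002, 0.8, 0.048, -0.006, 0, 0.005, 0.8, 0.072, -0.008, 0, 0.007, 0.8, 0.096, -0.01, 0, 0.01, 0.8, 0.12, -0.012, 0, 0.012, 0.8, 0.145, -0.014, 0, 0.015, 0.8, 0.169, -0.016, 0, 0.017, 0.8, 0.193, -0.018, 0, 0.02, 0.8, 0.217, -0.02, 0, 0.022, 0.8, 0.241, -0.021, 0, 0.025, 0.8, 0.265, -0.022, 0, 0.027, 0.8, 0.29, -0.023, 0, 0.029]
}}

```text
t: 11.38
tcp_pos: [0.5317, 0.0468, 0.0669]
tool_rot: [0.028, 1.0, 0.0, -0.0]
force: [-3.0, -0.6, 2.3]
finger_gap: 0.8
gripper_force: 1.4
```

```bash
python3 - <<'E'
from h import *
stand()
s=manip.sense();print(s["tcp_pos"],s["tool_rot"],s["force"])
# tray rim, back and front, from the initial views
import pickle
d=pickle.load(open("s0.pkl","rb"))
for n in d:
    P=cloud(d[n]);c=d[n]["color"];hs=cv2.cvtColor(c,cv2.COLOR_BGR2HSV)
    red=((hs[...,0]<8)|(hs[...,0]>172))&(hs[...,1]>150)&(hs[...,2]>60)
    Q=P[red&(P[...,0]>.62)&(P[...,0]<.92)&(P[...,1]>-.07)&(P[...,1]<.145)&(P[...,2]<.03)]
    for lo in np.arange(-.03,.12,.03):
        k=(Q[:,1]>lo)&(Q[:,1]<lo+.03); print(n,round(lo+.015,3),np.percentile(Q[k,0],[0,2,99]).round(4))
    k=(Q[:,0]>.7)&(Q[:,0]<.85);print(np.percentile(Q[k,1],[1,99]))
E
```

```text
n 957 heel x 0.6231 y 0.0423 yaw -3.06 tilt -0.003 width 0.108
[0.53300329 0.0466465  0.06695746] [ 2.80326488e-02  9.99606321e-01 -1.00731567e-04  1.16748222e-03] [-0.24464714  0.75358562 -0.80360659]
scene -0.015 [0.7259 0.8036 0.8885]
scene 0.015 [0.6506 0.652  0.8889]
scene 0.045 [0.6504 0.6538 0.89  ]
scene 0.075 [0.7288 0.7348 0.8922]
scene 0.105 [0.6544 0.6557 0.8925]
[-0.05554812  0.12534946]
top -0.015 [0.647  0.649  0.8873]
top 0.015 [0.6485 0.6494 0.8885]
top 0.045 [0.6503 0.6515 0.8892]
top 0.075 [0.6519 0.6527 0.8899]
top 0.105 [0.6534 0.6543 0.8905]
[-0.05481725  0.12295815]
```

Heel at 0.623 and rim at about 0.650, already square and centred. Final gentle push of 23 mm.

{"method": "step_arm", "body": {
  "moves": [0.8, 0.012, 0, 0, 0, 0.8, 0.025, 0, 0, 0, 0.8, 0.038, 0, 0, 0, 0.8, 0.051, 0, 0, 0, 0.8, 0.064, 0, 0, 0, 0.8, 0.077, 0, 0, 0, 0.8, 0.09, 0, 0, 0, 0.8, 0.1, 0, 0, 0, 0.8, 0.108, 0, 0, 0, 0.8, 0.113, 0, 0, 0, 0.8, 0.115, 0, 0, 0]
}}

```text
t: 12.8
tcp_pos: [0.5546, 0.0468, 0.0669]
tool_rot: [0.028, 1.0, -0.0, 0.0]
force: [-2.6, -0.8, 1.7]
finger_gap: 0.796
gripper_force: 1.3
```

```bash
python3 - <<'E'
from h import *
stand()
s=manip.sense();print(s["tcp_pos"],s["force"])
E
```

```text
n 989 heel x 0.6461 y 0.0424 yaw -2.91 tilt -0.005 width 0.108
[0.554565   0.04678029 0.06690741] [-2.59647515 -0.11460039  0.20660275]
```

The gap is about 4 mm. I'll back straight off, rise and move aside for a check.

{"method": "step_arm", "body": {
  "moves": [0.8, -0.05, 0, 0, 0, 0.8, -0.15, 0, 0, 0, 0.8, -0.3, 0, 0.05, 0, 0.8, -0.45, 0, 0.3, 0, 0.8, -0.5, 0, 0.6, 0, 0.8, -0.5, 0, 0.9, 0, 0.8, -0.5, 0, 1, 0, 0.8, -0.5, 0, 1, 0]
}}

```text
t: 13.85
tcp_pos: [0.4554, 0.0466, 0.2687]
tool_rot: [0.028, 1.0, -0.0, 0.003]
force: [0.4, 0.1, 0.3]
finger_gap: 0.8
gripper_force: 0.0
```

{"method": "step_arm", "body": {
  "moves": [0.8, 0, 0.3, 0, 0, 0.8, 0, 0.6, 0, 0, 0.8, 0, 0.9, 0, 0, 0.8, 0, 1, 0, 0, 0.8, 0, 1, 0, 0]
}}

```text
t: 14.48
tcp_pos: [0.4536, 0.2478, 0.265]
tool_rot: [0.027, 1.0, -0.0, -0.001]
force: [-0.4, -1.1, -0.4]
finger_gap: 0.798
gripper_force: 0.0
```

```bash
python3 - <<'E'
from h import *
stand()
s=manip.sense();print(s["tcp_pos"],s["force"],s["t"])
a=manip.snapshot("scene")["color"];b=manip.snapshot("top")["color"]
f=lambda i:cv2.resize(i,(390,390),interpolation=cv2.INTER_CUBIC)
cv2.imwrite("pics/p4.png",np.hstack([f(a[140:340,120:320]),f(b[60:210,170:320])]))
E
```

```text
n 981 heel x 0.6461 y 0.0422 yaw -2.98 tilt -0.003 width 0.109
[0.45369582 0.24674778 0.26520532] [-0.18090471 -0.61351465 -0.79678178] 14.525
```

View pics/p4.png

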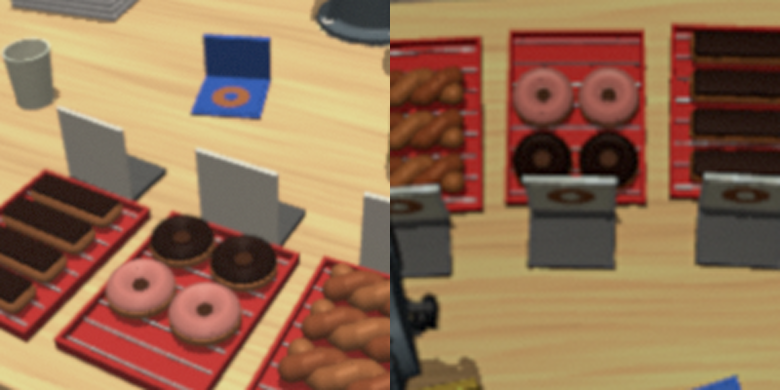

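The stand is upright at its tray, square and centred (right pane, (571,215)). The neighbouring stands haven't moved and the arm is clear of everything.

```bash
python3 -c "
from station import manip
print(manip.sign_off())"
```

```text
the job is handed in; nothing more can be done
None
```

The toppled stand is back up on its foot, measured about 4 mm from its tray's front rim, square to it and centred; the job was handed in after about 15 s of robot time.

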